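# Wedge the rocking balance level

### The arm

A 6-joint arm with a two-finger parallel gripper is mounted at the origin on a cart in front of the work surface, level with it; the furniture and walls round the work are solid. World frame = base frame: x ahead of the robot, y to its left, z up, the work surface at z = 0. Lengths are in mm, angles in rad, forces in N, time in s.
With the tool pointing down it reaches from about 350 to 875 mm from the base axis. Payload 4.2 kg.
Tool frame: the origin (TCP) lies at the very end of the fingers, on their centre line; the grasp point (between the pads) lies arm.grip_point_offset behind it (arm.grip_point_offset is the distance from the TCP to the grasp point, in mm); z points along the fingers, y is the line along which they close (so a half turn about z gives the same grasp; the last joint's range is limited). The gripper opens to 85 mm and grips with 20 to 120 N. Pads are 22 mm wide; open, the fingers measure 114 mm over their backs; the gripper's body (76 mm by 85 mm) begins 54 mm behind the grasp point. The pads swing forward as they close: fully open they stand 13 mm farther back than shut.
Start: joints at [1.516, 0.385, 0.008, 0, -1.194, -0.259], TCP at [192.89, 594.469, 231.312] pointing down, gripper open.
Joint ranges: [-3.14, 3.14], [-1.21, 2.06], [-1.07, 1.41], [-3.16, 2.05], [-2.99, -0.16], [-3.1, 3.1]. Speed limits (rad/s): [2.79, 2.79, 3.14, 3.14, 3.14, 3.14].

### API

Orientations are given as a unit quaternion [x, y, z, w].
In Python, from bench import arm, cams, ticket gives the robot as it stands.
- The arm moves only by the tool servo_tool, never from a script. Its argument "commands" is a list that holds one entry, the list of rows, each a list of 7 numbers: the closure in counts, from 0 (fully open) to 255 (shut), then the shift along the tool's x, y, z in m, then the turn, a rotation vector about the tool's x, y, z in degrees. In form: [[[grip, x, y, z, ax, ay, az], ...]]. A call has 1 to 10 rows; each row shifts and turns the commanded pose from where the row before left it, along the tool's axes as they then stand; what a row does not reach is not made up. A row lasts 1/12 s, in which the tool goes at most 41.7 mm and 7.16 degrees, less where a joint would pass 70% of its speed; a pose out of reach is approached as far as the arm can. A call with a gripper value outside its range is refused whole. The fingers move at their own pace and stop on an object; the grip force is fixed at half the most. Time passes only in rows, so rows that do not move let the fingers close. It gives the time, the measured TCP pose, the force, the opening and the grip force at its end, in the units of the state.
- arm.read_state(): the state, without advancing time (a new reading comes with each control period).
- cams.get_image(name): name is "side" or "top"; returns a dict with "frame" (400x640x3 uint8, blue, green, red), "K" (3x3 intrinsics, pixels), "T" (4x4, takes a point from camera to world coordinates). Camera axes: x right, y up, looking along -z (the intrinsics and any distortion apply to the point x, -y, -z); pixel columns grow to the right and rows downward; lengths in mm; the calibration is good to about 2 mm. A picture is of the moment at which its call begins. There is no depth.
- ticket.job_done(): hands the job in; it is judged then, once.
The state is a dict: "clock": time; "joints": joint angles; "joint_vel": joint speeds; "joint_efforts": joint torques, N m; "position": TCP position; "ee_rot": TCP orientation; "contact_force": force on the tool from outside, world axes, zero at the start; "wrist_torque": the same for the moment, N m; "gripper_width": finger opening in mm; "grasp_force": force on a finger pad.
Only numpy, scipy, OpenCV 4.12 (cv2) and the standard library are available. Lean on these libraries where they do the work, as an engineer would, in place of code of your own. Each camera call takes 0.05 s, during which the arm holds its last target. There are 200 camera calls.

### The job

The small bench balance rocks because one of its four feet, the one at its front left corner as the robot sees it, is too short. With the fingertips push the loose wooden wedge along the bench, thin end first, under that short foot until the balance stands level on it and no longer rocks, and leave the wedge there carrying the foot. Do not pick the wedge up, do not touch or shove the balance, and leave the other things on the bench where they are.

Things in the scene. Friction and masses are not known exactly. Their poses are not given: they have to be found in the camera images.
- balance: White bench balance, loose, 2.6 kg: housing 200 x 200 mm, underside 26 mm up, steel pan (top at 58 mm), display head on a column at the back, 125 mm high. x points to its back, y to its left (robot's view), z is upright when level. Origin: its middle, at the height of the tips of its three good feet (at x, y = +-80 mm). It starts tipped about 0.09 rad, down at the short foot; may shift some mm.
- short_foot (a point): Lowest point of the short front left foot, at (-80, +80, +10) mm in the balance's frame: level means 10 mm of wedge under it. Round rubber, ball radius 12 mm, 20 mm inside the housing's edges. It starts resting on the bench with about 3 to 5 N; a push under 12 N slides the wedge beneath. The wedge should go in from the balance's left side, along its -y.
- wedge: Loose bare wooden wedge, 0.12 kg, 130 mm long, 44 mm wide, 24 mm high at the upright heel face, 1.5 mm at the thin end, flat sloping top. Origin: middle of its underside; x points to the thin end (heel at x = -65, thin end at +65 mm), z up. It is 10 mm thick at x = +16 mm. Friction on the bench about 0.6. It lies at the balance's left, thin end roughly towards the short foot.
- wedge_tip (a point): Middle of the thin end's lower edge.
- dropper: Bystander: brown dropper bottle, 37 mm across, 117 mm high, origin under its centre.
- stick: Bystander: flat wooden stirring stick lying flat, 190 mm long (along its y), 17 mm wide, 9 mm thick, origin under its centre.
- paint_cup: Bystander: small plastic sample cup, 56 mm across, 51 mm high, origin under its centre.
Not all that is in view belongs to the job. There is more than one size of the wedge; the job needs the larger.

How it is judged:
By the outcome, as a careful person would: the job done as asked, in the order asked, and still so for the second after the job is handed in, with the robot touching nothing.
It also fails if it takes over 48 s, if anything falls off the work surface, if the arm or the gripper's body presses on something with over 40 N, if the wrist force passes 120 N, or if a joint passes its speed limit or range.

## Working session

There is one attempt and no reset: what is moved stays moved. The work goes in short steps, Python scripts to look and compute and a tool call to move; the robot and the scene stay as the last step left them, time stands still between calls to the robot, and variables do not carry over. Pictures are saved under pics/ and viewed, at most 10 in all, crops included, and the job is handed in when it is done.

Besides the shell and the picture viewer there is one more tool, called after ">>>" as a command line: name --argument value ..., lists and objects as JSON in quotes. servo_tool: Moves the arm, as the interface text tells. Its arguments: {"type":"object","properties":{"commands":{"type":"array","items":{"type":"array","items":{"type":"array","items":{"type":"number"}}}}},"required":["commands"]}

```bash
mkdir -p pics
cat > h.py <<'E'
import numpy as np, cv2
from bench import arm, cams, ticket
def ray(im,u,v):
    K,T=np.array(im["K"]),np.array(im["T"])
    d=np.linalg.inv(K)@[u,v,1]; d=np.array([d[0],-d[1],-d[2]])
    return T[:3,3],T[:3,:3]@d
def onz(im,u,v,z=0):
    o,d=ray(im,u,v); return o+d*(z-o[2])/d[2]
def proj(im,p):
    K,T=np.array(im["K"]),np.array(im["T"])
    q=T[:3,:3].T@(np.array(p,float)-T[:3,3]); q=K@[q[0],-q[1],-q[2]]; return q[:2]/q[2]
E
python3 - <<'E'
from h import *
for n in("top","side"):
    i=cams.get_image(n); cv2.imwrite(f"pics/{n}0.png",i["frame"]); print(n,np.round(i["T"],2).tolist(),np.round(i["K"],1).tolist(),[k for k in i])
s=arm.read_state(); print(s, arm.grip_point_offset)
E
```

```text
top [[-0.13, 0.96, -0.24, 346.32], [-0.99, -0.13, 0.03, 194.15], [-0.0, 0.24, 0.97, 908.35], [0.0, 0.0, 0.0, 1.0]] [[412.6, 0.0, 315.3], [0.0, 412.6, 194.3], [0.0, 0.0, 1.0]] ['frame', 'K', 'T']
side [[-0.76, 0.52, -0.4, 211.56], [-0.65, -0.61, 0.45, 560.23], [-0.01, 0.6, 0.8, 710.28], [0.0, 0.0, 0.0, 1.0]] [[408.5, 0.0, 324.1], [0.0, 408.5, 199.8], [0.0, 0.0, 1.0]] ['frame', 'K', 'T']
{'clock': 0.1, 'joints': array([ 1.51562836e+00,  3.85497629e-01,  6.77807080e-03, -3.98018838e-04,
       -1.19398930e+00, -2.58596202e-01]), 'joint_vel': array([-6.65765338e-04, -2.34006499e-03,  2.99591763e-03,  6.53668141e-04,
       -4.72700852e-05, -6.42549219e-04]), 'joint_efforts': array([-9.25976674e-04, -3.93322527e+01,  1.88927490e+01,  4.19794321e+00,
       -2.58586930e-03,  4.44116509e-06]), 'position': array([192.73662427, 594.00795537, 230.33170124]), 'ee_rot': array([ 9.87707285e-01, -1.56311773e-01, -8.69233978e-05,  9.70106886e-04]), 'contact_force': array([0.10486293, 0.37015682, 0.01862298]), 'wrist_torque': array([ 0.0273622 , -0.00556269, -0.02248714]), 'grasp_force': 0.0, 'gripper_width': 85.41183761448633} 18.700000000000003
```

View pics/top0.png

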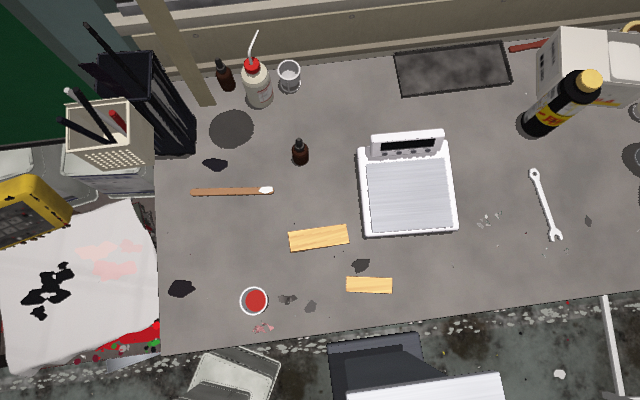

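View pics/side0.png

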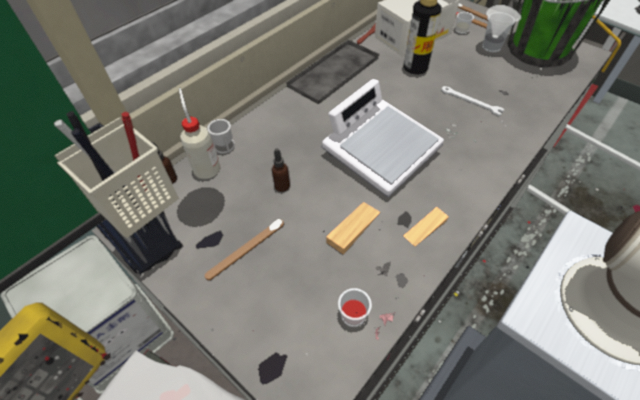

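The larger wedge is the one at top (318,238) / side (353,227). The smaller one, at top (369,285) / side (426,226), is the decoy. Its length is about 46 px against about 61 px for the larger, which fits 130 mm. I'll measure both and confirm in an enlarged crop.

```bash
cat >> h.py <<'E'
def rects(im,lo=(10,60,120),hi=(28,200,255),amin=500):
    m=cv2.inRange(cv2.cvtColor(im["frame"],cv2.COLOR_BGR2HSV),np.array(lo),np.array(hi))
    m=cv2.morphologyEx(m,cv2.MORPH_OPEN,np.ones((3,3)))
    return [c for c in cv2.findContours(m,0,cv2.CHAIN_APPROX_NONE)[0] if cv2.contourArea(c)>amin]
E
python3 - <<'E'
from h import *
t=cams.get_image("top"); s=cams.get_image("side")
for n,i in(("top",t),("side",s)):
    for c in rects(i):
        q=cv2.approxPolyDP(c,3,True)[:,0]; 
        print(n,cv2.contourArea(c),[(p.tolist(),np.round(onz(i,*p)[:2]).tolist()) for p in q])
    for c in rects(i,(0,0,165),(180,40,255),4000):
        q=cv2.approxPolyDP(c,5,True)[:,0]
        print(n,"white",cv2.contourArea(c),q.tolist())
print(proj(t,[193,594,231]),proj(s,[193,594,231]))
a=cv2.resize(t["frame"][130:310,270:470],None,fx=3,fy=3,interpolation=2)
b=cv2.resize(s["frame"][80:260,310:460],None,fx=3,fy=3,interpolation=2)
o=np.zeros((540,1050,3),np.uint8);o[:,:600]=a;o[:,600:]=b
cv2.imwrite("pics/c1.png",cv2.resize(o,(800,411)))
E
```

```text
top 689.5 [([346, 276], [383.0, 125.0]), ([346, 291], [352.0, 129.0]), ([391, 293], [335.0, 35.0]), ([392, 278], [366.0, 27.0])]
top 1137.5 [([346, 225], [494.0, 108.0]), ([288, 231], [497.0, 238.0]), ([290, 250], [455.0, 238.0]), ([347, 243], [454.0, 112.0])]
top 1119.0 [([0, 183], [695.0, 879.0]), ([0, 207], [637.0, 876.0]), ([23, 200], [647.0, 825.0]), ([51, 223], [585.0, 761.0]), ([57, 221], [588.0, 747.0]), ([43, 201], [639.0, 780.0]), ([38, 202], [638.0, 791.0]), ([28, 194], [660.0, 814.0]), ([33, 192], [663.0, 803.0]), ([36, 175], [703.0, 797.0]), ([23, 174], [709.0, 827.0])]
top white 19325.0 [[129, 197], [73, 215], [70, 227], [0, 251], [0, 308], [11, 372], [141, 330], [158, 317], [156, 254]]
top white 7899.5 [[442, 128], [371, 135], [372, 156], [380, 155], [381, 142], [431, 136], [431, 156], [368, 160], [364, 147], [357, 149], [366, 235], [458, 228]]
side 2705.0 [([0, 330], [813.0, 746.0]), ([0, 357], [766.0, 767.0]), ([4, 359], [758.0, 764.0]), ([0, 374], [739.0, 779.0]), ([39, 333], [756.0, 704.0]), ([93, 364], [635.0, 670.0]), ([100, 359], [634.0, 658.0]), ([98, 353], [64
[... 559 characters left out ...]
5.0]), ([416, 245], [349.0, 125.0])]
side 1188.0 [([378, 210], [458.0, 104.0]), ([362, 202], [497.0, 109.0]), ([326, 240], [495.0, 233.0]), ([345, 252], [448.0, 229.0])]
side white 6056.0 [[134, 292], [93, 237], [9, 291], [6, 305], [14, 315], [12, 306], [18, 311], [41, 301], [87, 330]]
side white 9695.0 [[529, 185], [567, 213], [502, 322], [615, 399], [639, 399], [639, 365], [592, 346], [560, 301], [562, 279], [564, 293], [578, 268], [605, 267], [603, 249], [611, 232]]
side white 5841.0 [[371, 79], [329, 114], [343, 131], [340, 112], [373, 86], [379, 109], [339, 142], [326, 137], [323, 143], [390, 191], [443, 138], [381, 99], [378, 80]]
[ 61.2789143  440.93653809] [319.40978656 561.02238799]
```

View pics/c1.png

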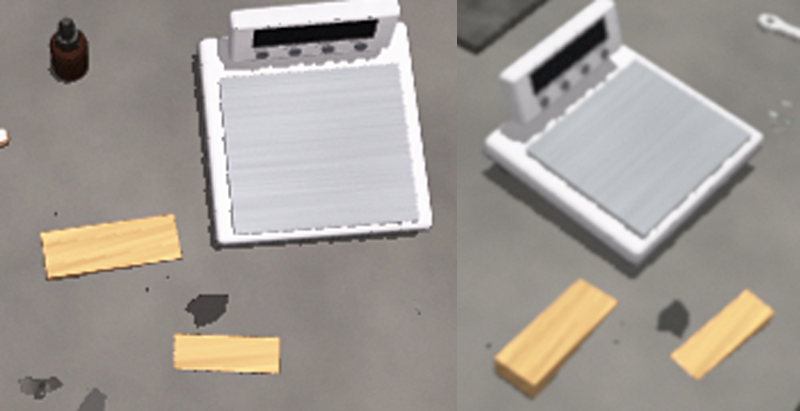

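The crop shows the larger wedge with its thick heel at the left and its thin end toward the balance, in top px about (347,234). The small thin decoy lies nearer the front. Next I'll triangulate the balance corners.

```bash
cat > bal.py <<'E'
from h import *
def tri(a,pa,b,pb):
    o1,d1=ray(a,*pa);o2,d2=ray(b,*pb);d1/=np.linalg.norm(d1);d2/=np.linalg.norm(d2)
    k=np.linalg.lstsq(np.c_[d1,-d2],o2-o1,rcond=None)[0]
    p,q=o1+k[0]*d1,o2+k[1]*d2; return (p+q)/2,np.linalg.norm(p-q)
def Rtilt(a):
    ax=np.array([1,-1,0])/2**.5   # axis through BL and FR feet... set by sign below
    return cv2.Rodrigues(np.array([1,1,0])/2**.5*a)[0]
E
python3 - <<'E'
from bal import *
t=cams.get_image("top"); s=cams.get_image("side")
for n,pt,ps in(("FL",(366,235),(390,191)),("FR",(458,228),(443,138)),("BL",(357,149),(323,143))):
    print(n,*tri(t,pt,s,ps))
# pan corners: grey-bluish steel
for n,i in(("top",t),("side",s)):
    x0,y0,x1,y1=(350,125,465,240) if n=="top" else (320,75,445,195)
    g=i["frame"][y0:y1,x0:x1]; v=cv2.cvtColor(g,cv2.COLOR_BGR2GRAY)
    m=cv2.inRange(v,140,212); m=cv2.morphologyEx(m,cv2.MORPH_OPEN,np.ones((5,5)))
    c=max(cv2.findContours(m,0,1)[0],key=cv2.contourArea)
    print(n,cv2.contourArea(c),(cv2.approxPolyDP(c,4,True)[:,0]+[x0,y0]).tolist(), "z58:",[np.round(onz(i,*(p+[x0,y0]),58)[:2]).tolist() for p in cv2.approxPolyDP(c,4,True)[:,0]])
    w=cv2.inRange(v,150,255)
    print(" rows", [(y0+r, x0+int(np.flatnonzero(w[r])[0]), x0+int(np.flatnonzero(w[r])[-1])) for r in range(30,w.shape[0],10) if w[r].any()])
E
```

```text
FL [458.43821959  71.37748368  35.14606405] 5.2991034495769505
FR [ 446.67632691 -118.35148415   53.87587163] 1.9672730091665422
BL [650.51412914  61.9001268   44.67445282] 2.797592942633532
top 4544.0 [[443, 158], [367, 164], [370, 185], [398, 181], [385, 187], [388, 204], [379, 210], [404, 213], [376, 221], [394, 221], [393, 231], [451, 225]] z58: [[602.0, -117.0], [610.0, 48.0], [563.0, 50.0], [564.0, -11.0], [554.0, 19.0], [517.0, 19.0], [507.0, 40.0], [493.0, -11.0], [484.0, 50.0], [479.0, 13.0], [459.0, 19.0], [455.0, -103.0]]
 rows [(155, 358, 449), (165, 359, 450), (175, 360, 452), (185, 360, 453), (195, 361, 454), (205, 362, 456), (215, 363, 457), (225, 364, 458), (235, 366, 383)]
side 4620.0 [[332, 115], [337, 132], [329, 138], [346, 138], [341, 148], [389, 183], [436, 142], [390, 108], [376, 115], [378, 107], [368, 104], [368, 112], [359, 111], [357, 121], [350, 118], [349, 128], [341, 115]] z58: [[684.0, -13.0], [639.0, 24.0], [640.0, 51.0], [611.0, 26.0], [600.0, 58.0], [461.0, 71.0], [450.0, -93.0], [594.0, -121.0], [605.0, -80.0], [618.0, -106.0], [643.0, -99.0], [626.0, -76.0], [644.0, -65.0], [626.0, -34.0], [645.0, -32.0], [626.0, -4.0], [668.0, -26.0]]
 rows [(105, 336, 393), (115, 330, 408), (125, 336, 423), (135, 328, 439), (145, 324, 439), (155, 338, 428), (165, 351, 418), (175, 365, 408), (185, 378, 397)]
```

Measured positions:

| Item | World position (mm) |
|---|---|
| Wedge heel | about (472, 237) |
| Wedge tip | about (476, 108) |
| Short foot | about (477, 51.5) |

The balance's yaw is about -0.055, so the push direction is about (-0.055, -1). I'll push with both fingertips across the heel face, with the tool turned to match.

>>> servo_tool --commands '[[[213,0.033,0.0195,0,0,0,0],[213,0.033,0.0195,0,0,0,0],[213,0.033,0.0195,0,0,0,0],[213,0.033,0.0195,0,0,0,0],[213,0.033,0.0195,0,0,0,0],[213,0.033,0.0195,0,0,0,0],[213,0.033,0.0195,0,0,0,0],[213,0.033,0.0195,0,0,0,0],[213,0.033,0.0195,0,0,0,0],[213,0.033,0.0195,0,0,0,0]]]'

```text
clock: 1.13
position: [447.5, 305.5, 231.6]
ee_rot: [0.988, -0.156, 0.0, -0.0]
contact_force: [0.6, 0.6, -0.5]
gripper_width: 14.1
grasp_force: 0.0
```

>>> servo_tool --commands '[[[213,0,0,0,0,0,7],[213,0,0,0,0,0,7],[213,0,0,0,0,0,7],[213,0,0,0,0,0,7],[213,0,0,0,0,0,7],[213,0,0,0,0,0,7],[213,0,0,0,0,0,7],[213,0,0,0,0,0,7],[213,0,0,0,0,0,7],[213,0,0,0,0,0,7]]]'

```text
clock: 1.97
position: [446.5, 307.1, 231.3]
ee_rot: [0.717, -0.697, -0.0, 0.0]
contact_force: [0.2, 0.4, 0.4]
gripper_width: 14.0
grasp_force: 0.0
```

>>> servo_tool --commands '[[[213,0,0,0,0,0,5.2],[213,0,0,0,0,0,0],[213,0,0,0,0,0,0]]]'

```text
clock: 2.22
position: [446.5, 307.1, 231.3]
ee_rot: [-0.688, 0.726, 0.0, -0.0]
contact_force: [-1.2, 0.9, -0.7]
gripper_width: 14.0
grasp_force: 0.0
```

```bash
cat >> h.py <<'E'
from scipy.spatial.transform import Rotation as R
def go(p):
    s=arm.read_state(); r=R.from_quat(s["ee_rot"]); M=r.as_matrix()
    print("pos",s["position"].round(1),"yaw",round(np.arctan2(M[1,0],M[0,0]),3),"tz",M[:,2].round(3),"F",s["contact_force"].round(1),"w",round(s["gripper_width"],1),"t",s["clock"],"tooldelta",(M.T@(np.array(p)-s["position"])).round(1))
E
python3 -c "
from h import *
go([478,275,8])"
```

```text
pos [446.5 307.1 231.3] yaw -1.624 tz [-0.  0. -1.] F [-1.2  0.9 -0.7] w 14.0 t 2.2167 tooldelta [ 30.4 -33.1 223.3]
```

>>> servo_tool --commands '[[[213,0.01,-0.011,0.037,0,0,0],[213,0.01,-0.011,0.037,0,0,0],[213,0.01,-0.011,0.037,0,0,0],[213,0,0,0.037,0,0,0],[213,0,0,0.037,0,0,0],[213,0,0,0.018,0,0,0],[213,0,0,0.01,0,0,0],[213,0,0,0.008,0,0,0],[213,0,0,0,0,0,0]]]'

```text
clock: 2.97
position: [477.8, 275.3, 9.6]
ee_rot: [-0.688, 0.726, -0.0, -0.001]
contact_force: [0.3, 0.3, 0.4]
gripper_width: 14.2
grasp_force: 0.0
```

```bash
python3 -c "
from h import *
go([478,249,8])
t=cams.get_image('top');s=cams.get_image('side')
a=cv2.resize(t['frame'][120:300,220:400],(540,540)[:2]);b=cv2.resize(s['frame'][110:290,290:450],None,fx=3,fy=3)
o=np.hstack([cv2.resize(a,(400,400)),cv2.resize(b,(400,400))]);cv2.imwrite('pics/c2.png',o)"
```

```text
pos [477.8 275.3   9.6] yaw -1.625 tz [-0.001 -0.001 -1.   ] F [0.3 0.3 0.4] w 14.2 t 2.9667 tooldelta [26.3 -1.7  1.6]
```

View pics/c2.png

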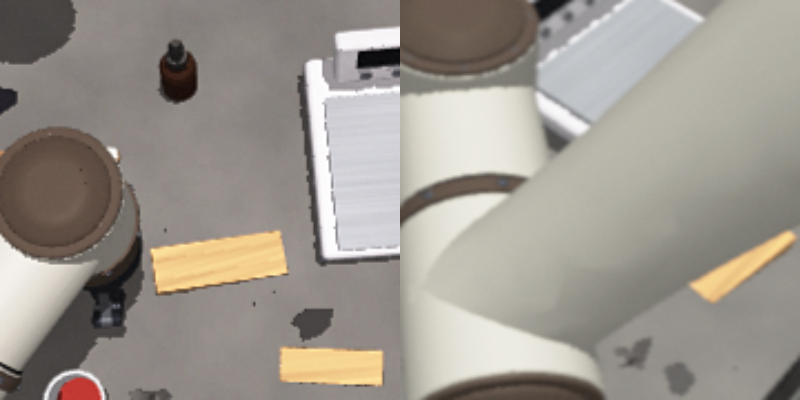

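The arm hides the side view, but the top view still shows the wedge at crop (220,262). One finger shows at crop (108,310). I'll check its pixel against the projected fingertip.

```bash
python3 -c "
from h import *
t=cams.get_image('top')
for p in ([457,275,10],[478,275,10],[457,275,60],[499,275,10],[478,264,10]): u=proj(t,p); print(p,u.round(),((u-[220,120])/.45).round())
print(onz(t,253,300,40))"
```

```text
[457, 275, 10] [273. 251.] [117. 291.]
[478, 275, 10] [272. 241.] [115. 269.]
[457, 275, 60] [270. 248.] [112. 285.]
[499, 275, 10] [271. 232.] [113. 248.]
[478, 264, 10] [277. 241.] [126. 268.]
[359.02772632 322.9007651   40.        ]
```

>>> servo_tool --commands '[[[213,0.008,0,0.002,0,0,0],[213,0.008,0,0,0,0,0],[213,0.006,0,0,0,0,0],[213,0.005,0,0,0,0,0],[213,0.005,0,0,0,0,0],[213,0.005,0,0,0,0,0],[213,0.005,0,0,0,0,0],[213,0.004,0,0,0,0,0],[213,0,0,0,0,0,0]]]'

```text
clock: 3.87
position: [475.1, 228.5, 8.3]
ee_rot: [-0.687, 0.727, 0.0, -0.0]
contact_force: [-0.6, -0.5, 0.6]
gripper_width: 14.2
grasp_force: 0.0
```

```bash
cat > w.py <<'E'
from h import *
go([478,229,8])
t=cams.get_image('top')
c=max([c for c in rects(t,amin=300) if 260<c[:,0,0].mean()<420 and c[:,0,1].mean()<262],key=cv2.contourArea)
q=cv2.boxPoints(cv2.minAreaRect(c)); print(cv2.approxPolyDP(c,3,True)[:,0].tolist(),cv2.contourArea(c))
m=c[:,0].astype(float)
# side lines: fit upper and lower edges on mid columns; map to sloping-plane height approx
lo,hi=m[:,0].min(),m[:,0].max()
A=lambda x:1.5+22.5*(hi-x)/(hi-lo)
for nm,f in(("far",np.min),("near",np.max)):
    P=np.array([onz(t,x,f(m[m[:,0]==x,1]),A(x))[:2] for x in np.unique(m[:,0]) if lo+8<x<hi-6])
    k=np.polyfit(P[:,1],P[:,0],1); print(nm,"x at y=51,150:",np.polyval(k,[51,150]).round(1),"slope dx/d(-y)",-k[0].round(3))
e=m[m[:,0]>=hi-1]; print("tip y",onz(t,e[:,0].mean()+.5,e[:,1].mean(),1)[:2].round(1),"heel",onz(t,lo,m[m[:,0]<=lo+1][:,1].mean(),24)[:2].round(1))
cv2.imwrite('pics/last.png',cv2.resize(t['frame'][120:300,240:470],None,fx=3,fy=3))
E
python3 w.py
```

```text
pos [475.1 228.5   8.3] yaw -1.627 tz [-0.001 -0.    -1.   ] F [-0.6 -0.5  0.6] w 14.2 t 3.8667 tooldelta [-0.6 -2.9  0.3]
[[356, 228], [309, 230], [299, 249], [355, 247]] 998.5
far x at y=51,150: [484.2 487.9] slope dx/d(-y) -0.038
near x at y=51,150: [440.9 445.9] slope dx/d(-y) -0.051
tip y [462.7  88.1] heel [453.7 217.4]
```

The wedge is now aligned (slope about -0.045), but its centreline runs about 14 mm short of the foot in x. I'll go round and nudge its near side at the friction centre, about y=171, in +x.

>>> servo_tool --commands '[[[213,-0.015,0,0,0,0,0],[213,0,0,-0.03,0,0,0],[213,0,0,-0.03,0,0,0],[213,0.019,0.016,0,0,0,0],[213,0.019,0.016,0,0,0,0],[213,0.019,0.016,0,0,0,0],[213,0.019,0.016,0,0,0,0],[213,0,0,0.03,0,0,0],[213,0,0,0.03,0,0,0],[213,0,0,0,0,0,0]]]'

```text
clock: 4.75
position: [405.2, 170.0, 4.7]
ee_rot: [-0.687, 0.727, 0.0, -0.005]
contact_force: [-0.1, -0.6, -0.2]
gripper_width: 14.3
grasp_force: 0.0
```

```bash
python3 w.py
```

```text
pos [405.2 170.    4.7] yaw -1.627 tz [-0.008 -0.006 -1.   ] F [-0.1 -0.6 -0.2] w 14.3 t 4.75 tooldelta [-62.9 -69.4  -4.3]Traceback (most recent call last):
  File "w.py", line 4, in <module>
    c=max([c for c in rects(t,amin=300) if 260<c[:,0,0].mean()<420 and c[:,0,1].mean()<262],key=cv2.contourArea)
ValueError: max() iterable argument is empty
```

View pics/last.png

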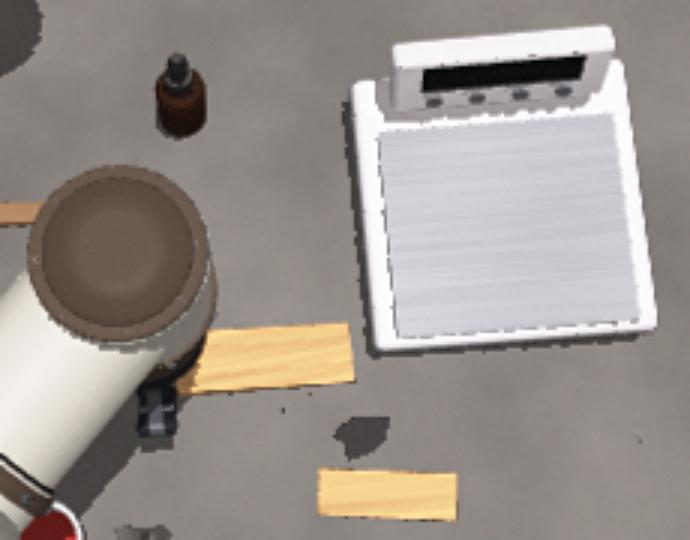

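That picture is from before the move: the wedge is at crop (275,357), with the balance's front edge at row 345. The arm now hides the wedge. I'll nudge and then back off to look.

>>> servo_tool --commands '[[[213,0,-0.008,-0.003,0,0,0],[213,0,-0.006,0,0,0,0],[213,0,-0.004,0,0,0,0],[213,0,-0.004,0,0,0,0],[213,0,-0.004,0,0,0,0],[213,0,-0.004,0,0,0,0],[213,0,-0.003,0,0,0,0],[213,0,0,0,0,0,0]]]'

```text
clock: 5.47
position: [441.7, 170.3, 11.4]
ee_rot: [-0.687, 0.727, -0.0, 0.0]
contact_force: [0.4, 1.3, -0.8]
gripper_width: 13.9
grasp_force: 0.0
```

>>> servo_tool --commands '[[[213,0,0.02,0,0,0,0],[213,0,0,-0.03,0,0,0],[213,0,0,-0.03,0,0,0],[213,-0.025,-0.015,0,0,0,0],[213,-0.025,-0.015,0,0,0,0],[213,-0.025,-0.015,0,0,0,0],[213,-0.025,-0.015,0,0,0,0],[213,0,0,0,0,0,0]]]'

```text
clock: 6.13
position: [490.2, 272.4, 71.8]
ee_rot: [-0.688, 0.725, -0.001, 0.003]
contact_force: [0.4, -0.0, -0.1]
gripper_width: 14.1
grasp_force: 0.0
```

```bash
python3 w.py
```

```text
pos [490.2 272.4  71.8] yaw -1.623 tz [ 0.005  0.003 -1.   ] F [ 0.4 -0.  -0.1] w 14.1 t 6.1333 tooldelta [44.2 10.3 63.6]
[[356, 223], [300, 224], [299, 244], [357, 242]] 1131.0
far x at y=51,150: [492.6 499.8] slope dx/d(-y) -0.072
near x at y=51,150: [449.7 457.2] slope dx/d(-y) -0.076
tip y [472.5  86.4] heel [483.8 215.8]
```

>>> servo_tool --commands '[[[213,0.005,0.003,0.03,0,0,0],[213,0.01,0,0.025,0,0,0],[213,0.01,0,0.008,0,0,0],[213,0,0,0,0,0,0]]]'

```text
clock: 6.52
position: [479.1, 239.3, 5.6]
ee_rot: [-0.686, 0.727, 0.0, -0.004]
contact_force: [0.4, -1.3, -0.2]
gripper_width: 13.8
grasp_force: 0.0
```

```bash
python3 -c "
from h import *
go([484,226,8])"
```

```text
pos [479.1 239.3   5.6] yaw -1.629 tz [-0.007 -0.005 -1.   ] F [ 0.4 -1.3 -0.2] w 13.8 t 6.5167 tooldelta [13.  -5.7 -2.4]
```

>>> servo_tool --commands '[[[213,0,-0.006,-0.002,0,0,0],[213,0.008,0,0,0,0,0],[213,0.005,0,0,0,0,0],[213,0.005,-0.0005,0,0,0,0],[213,0.005,-0.0005,0,0,0,0],[213,0.005,-0.0005,0,0,0,0],[213,0.005,-0.0005,0,0,0,0],[213,0.005,-0.0005,0,0,0,0],[213,0.002,0,0,0,0,0],[213,0,0,0,0,0,0]]]'

```text
clock: 7.35
position: [488.0, 201.8, 10.2]
ee_rot: [-0.687, 0.727, 0.0, -0.001]
contact_force: [-0.5, -0.4, 0.7]
gripper_width: 13.8
grasp_force: 0.0
```

```bash
python3 w.py
```

```text
pos [488.  201.8  10.2] yaw -1.627 tz [-0.001 -0.001 -1.   ] F [-0.5 -0.4  0.7] w 13.8 t 7.35 tooldelta [-26.6  11.5   2.2]
[[368, 238], [363, 237], [360, 221], [323, 222], [311, 241]] 880.0
far x at y=51,150: [496.9 500.9] slope dx/d(-y) -0.04
near x at y=51,150: [453.  459.7] slope dx/d(-y) -0.067
tip y [456.   64.4] heel [467.3 189.7]
```

View pics/last.png

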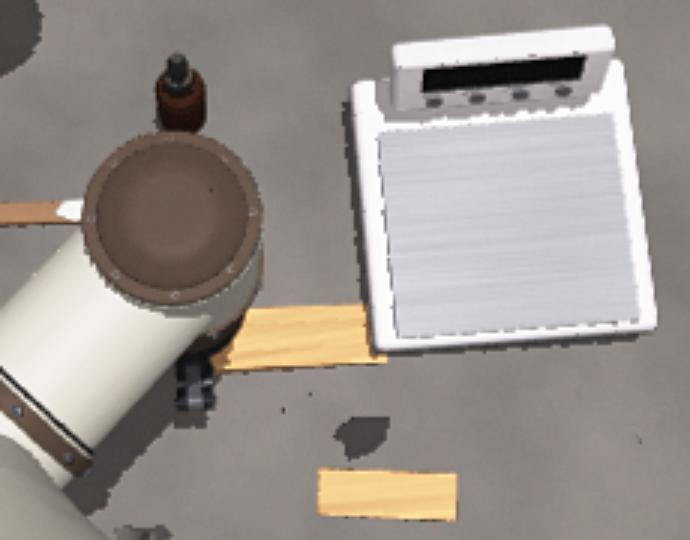

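The wedge is in line with the foot: centre x is about 475 against 477, and the slope is -0.053. The thin end meets the housing edge at crop (378,335). I'll push on under the foot and watch the force.

>>> servo_tool --commands '[[[213,0.004,-0.0005,0.001,0,0,0],[213,0.004,-0.0005,0.001,0,0,0],[213,0.004,0,0,0,0,0],[213,0.004,0,0,0,0,0],[213,0.004,0,0,0,0,0],[213,0.004,0,0,0,0,0],[213,0.004,0,0,0,0,0],[213,0.004,0,0,0,0,0],[213,0.003,0,0,0,0,0],[213,0.003,0,0,0,0,0]]]'

```text
clock: 8.23
position: [489.4, 166.9, 9.1]
ee_rot: [-0.688, 0.726, -0.0, 0.003]
contact_force: [-0.1, 6.2, 1.6]
gripper_width: 13.9
grasp_force: 3.4
```

```bash
cat > b.py <<'E'
from bal import *
go([482,143.5,8])
t=cams.get_image('top')
g=cv2.cvtColor(t['frame'],cv2.COLOR_BGR2GRAY)
w=g>150
# housing edges: left edge at rows, right edge at rows, front edge at columns (subpixel by gradient)
def edge(v):
    d=np.abs(np.diff(v.astype(float))); k=int(d.argmax()); s=slice(max(k-2,0),k+3); return (np.arange(len(d))[s]*d[s]).sum()/d[s].sum()
L=[(348+edge(g[r,348:376].astype(float)),r) for r in range(165,206,10)]
Rr=[(440+edge(g[r,440:470]),r) for r in range(165,216,10)]
F=[(c,222+edge(g[222:246,c])) for c in range(380,450,10)]
f=lambda P,a,b:np.polyfit(np.array(P)[:,a],np.array(P)[:,b],1)
for n,P,a,b,at in(("L",L,1,0,190),("R",Rr,1,0,190),("F",F,0,1,[380,440])): k=f(P,a,b); print(n,np.polyval(k,at).round(2),k[0].round(4))
cv2.imwrite('pics/last.png',cv2.resize(t['frame'][120:300,240:470],None,fx=3,fy=3))
E
python3 b.py; python3 w.py | tail -3
```

```text
pos [489.4 166.9   9.1] yaw -1.625 tz [ 0.005  0.004 -1.   ] F [-0.1  6.2  1.6] w 13.9 t 8.2333 tooldelta [23.8  6.1  1. ]
L 364.03 0.1714
R 453.72 0.1456
F [235.09 228.84] -0.1041
far x at y=51,150: [516.1 485.8] slope dx/d(-y) 0.306
near x at y=51,150: [456.9 463.4] slope dx/d(-y) -0.066
tip y [470.6  71.5] heel [465.8 150.8]
```

>>> servo_tool --commands '[[[213,0.003,0.0003,0,0,0,0],[213,0.003,0.0003,0,0,0,0],[213,0.003,0.0003,0,0,0,0],[213,0.003,0.0003,0,0,0,0],[213,0.003,0,0,0,0,0]]]'

```text
clock: 8.75
position: [487.1, 151.7, 9.0]
ee_rot: [-0.688, 0.726, -0.0, 0.003]
contact_force: [1.1, 7.6, 1.5]
gripper_width: 13.9
grasp_force: 3.4
```

```bash
python3 b.py; python3 w.py | tail -3
```

```text
pos [487.1 151.7   9. ] yaw -1.625 tz [ 0.005  0.003 -1.   ] F [1.1 7.6 1.5] w 13.9 t 8.75 tooldelta [8.5 4.7 1. ]
L 367.82 0.1017
R 453.83 0.1544
F [234.01 227.62] -0.1065
far x at y=51,150: [529.9 451.9] slope dx/d(-y) 0.787
near x at y=51,150: [455.3 463.4] slope dx/d(-y) -0.081
tip y [476.5  70.3] heel [463.1 133.8]
```

>>> servo_tool --commands '[[[213,0.002,0.0002,0,0,0,0],[213,0.002,0.0002,0,0,0,0]]]'

```text
clock: 9.02
position: [486.3, 147.5, 8.9]
ee_rot: [-0.688, 0.726, -0.0, 0.002]
contact_force: [1.1, 6.9, 2.6]
gripper_width: 14.2
grasp_force: 3.5
```

>>> servo_tool --commands '[[[213,0.0015,0,0,0,0,0],[213,0.0015,0,0,0,0,0]]]'

```text
clock: 9.18
position: [486.3, 144.8, 9.0]
ee_rot: [-0.688, 0.726, -0.0, 0.003]
contact_force: [0.2, 8.5, 1.7]
gripper_width: 13.9
grasp_force: 4.7
```

```bash
python3 b.py; python3 w.py | tail -3
```

```text
pos [486.3 144.8   9. ] yaw -1.625 tz [ 0.005  0.003 -1.   ] F [0.2 8.5 1.7] w 13.9 t 9.1833 tooldelta [1.5 4.2 0.9]
L 366.75 -0.0297
R 453.95 0.1595
F [236.44 225.88] -0.176
pos [486.2 144.5   9. ] yaw -1.626 tz [ 0.004  0.003 -1.   ] F [1.4 6.5 2.1] w 13.8 t 9.2333 tooldelta [-83.9  12.8   1.2]Traceback (most recent call last):
  File "w.py", line 4, in <module>
    c=max([c for c in rects(t,amin=300) if 260<c[:,0,0].mean()<420 and c[:,0,1].mean()<262],key=cv2.contourArea)
ValueError: max() iterable argument is empty
```

View pics/last.png

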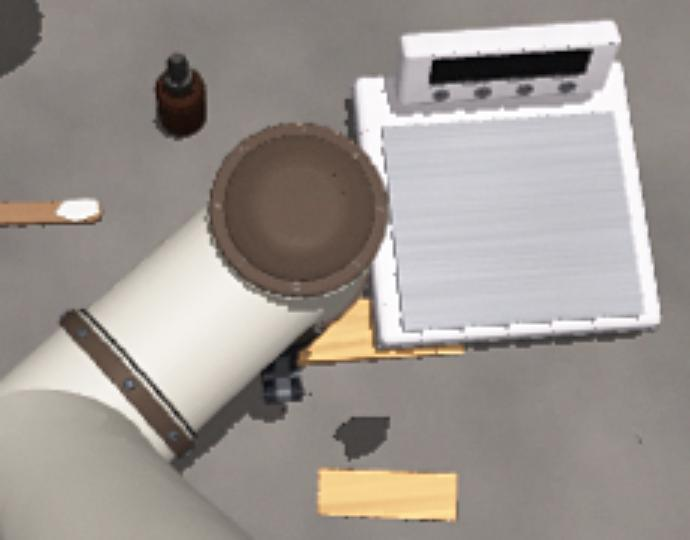

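The near wedge edge runs parallel to the housing front, showing as a 2 mm sliver down to crop (463,352), so the alignment is good. There is no force jump yet. I'll retreat clear and check the level in both cameras.

>>> servo_tool --commands '[[[213,-0.005,0,0,0,0,0],[213,-0.02,0,0,0,0,0],[213,-0.02,0,-0.02,0,0,0],[213,0,0,-0.04,0,0,0],[213,0,0,-0.04,0,0,0],[213,-0.02,0,-0.035,0,0,0],[213,-0.03,0.02,-0.02,0,0,0],[213,-0.03,0.025,0,0,0,0],[213,-0.03,0.025,0,0,0,0],[213,-0.03,0.025,0,0,0,0]]]'

```text
clock: 10.12
position: [397.8, 332.1, 162.8]
ee_rot: [-0.687, 0.727, -0.0, -0.002]
contact_force: [0.4, 0.5, -0.7]
gripper_width: 14.2
grasp_force: 0.0
```

>>> servo_tool --commands '[[[213,-0.03,0.025,0,0,0,0],[213,-0.03,0.025,0,0,0,0],[213,-0.03,0.025,0,0,0,0],[213,-0.03,0.025,0,0,0,0],[213,-0.03,0.025,0,0,0,0],[213,-0.03,0.025,0,0,0,0],[213,0,0,0,0,0,0]]]'

```text
clock: 10.7
position: [256.6, 524.0, 161.8]
ee_rot: [-0.689, 0.725, -0.001, -0.001]
contact_force: [1.2, -0.5, -0.1]
gripper_width: 14.0
grasp_force: 0.0
```

```bash
python3 b.py
python3 - <<'E'
from bal import *
t=cams.get_image("top"); s=cams.get_image("side")
for n,i in(("top",t),("side",s)):
    for c in rects(i,(0,0,165),(180,40,255),4000):
        if 380<c[:,0,0].mean()+20*(n=="side")<450: print(n,cv2.approxPolyDP(c,5,True)[:,0].tolist())
a=t["frame"][120:260,270:470]; b=s["frame"][70:250,290:460]
cv2.imwrite("pics/c5.png",np.hstack([cv2.resize(a,(400,280)),cv2.resize(b,(400,424))[:280*1] if 0 else cv2.resize(b,(264,280))]))
cv2.imwrite("pics/c5.png",cv2.resize(b,None,fx=3,fy=3,interpolation=2))
E
```

```text
pos [256.6 524.  161.8] yaw -1.621 tz [-0.    -0.002 -1.   ] F [ 1.2 -0.5 -0.1] w 14.0 t 10.7 tooldelta [ 368.3 -244.2  154.7]
L 367.03 0.0253
R 453.91 0.156
F [236.43 225.89] -0.1756
top [[444, 127], [374, 132], [374, 154], [383, 153], [385, 138], [437, 135], [434, 154], [372, 158], [367, 146], [359, 146], [367, 233], [459, 227]]
side [[371, 79], [329, 111], [341, 131], [346, 125], [340, 109], [372, 86], [378, 109], [340, 139], [328, 135], [322, 141], [391, 186], [442, 136], [383, 102], [378, 81]]
```

View pics/c5.png

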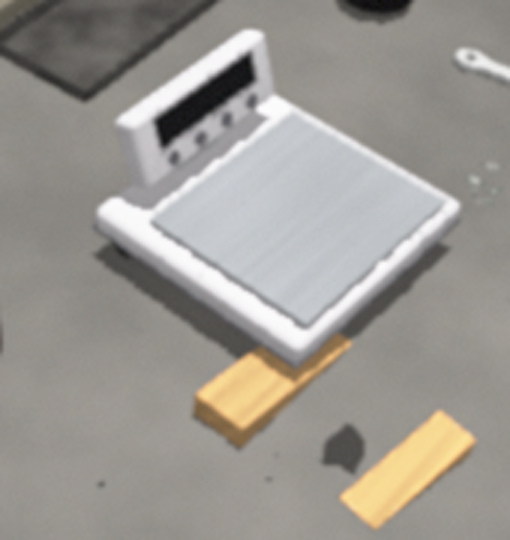

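The side view shows the wedge under the front left corner, heel at about (235,420) in the crop, with the balance raised. I'll compare corner heights before and after with the same line-fit routine.

```bash
cat > lev.py <<'E'
from bal import *
def lines(fr,segs):
    g=cv2.cvtColor(fr,cv2.COLOR_BGR2GRAY).astype(np.float32); out=[]
    for a,b in segs:   # outer white/dark edge near seg a-b: sample along normal
        a,b=np.float32(a),np.float32(b); d=(b-a)/np.linalg.norm(b-a); n=np.float32([-d[1],d[0]]); P=[]
        for k in np.linspace(.15,.85,25):
            c=a+k*(b-a); ts=np.arange(-7,7.01,.25,dtype=np.float32); q=c+ts[:,None]*n
            v=cv2.remap(g,q[:,:1].copy(),q[:,1:].copy(),1)[:,0]
            w=np.flatnonzero(np.diff((v>165).astype(int)))   # transition nearest the outer side
            if len(w): P.append(q[w[-1]] if v[0]>v[-1] else q[w[0]])
        P=np.array(P); 
        for _ in range(3):
            l=cv2.fitLine(P,cv2.DIST_HUBER,0,.01,.01).ravel(); r=abs((P-l[2:])@[-l[1],l[0]]); P=P[r<max(.6,2*np.median(r))]
        out.append(np.cross([*l[2:],1],[*(l[2:]+l[:2]),1]))
    return out
def X(l,m): p=np.cross(l,m); return p[:2]/p[2]
def corners(T,S,tf,sf):
    r={}
    ft=lines(tf,[(tc["FL"],tc["FR"]),(tc["BL"],tc["FL"]),(tc["FR"],tc["BR"])]) ; fs=lines(sf,[(sc["FL"],sc["FR"]),(sc["BL"],sc["FL"]),(sc["FR"],sc["BR"])])
    for n,i,j in(("FL",0,1),("FR",0,2)):
        p,e=tri(T,X(ft[i],ft[j]),S,X(fs[i],fs[j])); r[n]=p; print(n,p.round(1),"miss",e.round(1),X(ft[i],ft[j]).round(1),X(fs[i],fs[j]).round(1))
    return r
tc=dict(FL=(366,234),FR=(458,228),BL=(358,150),BR=(449,150)); sc=dict(FL=(390.5,188),FR=(442,137),BL=(323,142),BR=(383,101))
T=cams.get_image("top");S=cams.get_image("side")
corners(T,S,cv2.imread("pics/top0.png"),cv2.imread("pics/side0.png")); print("now"); corners(T,S,T["frame"],S["frame"])
for n in("top","side"): 
    i=T if n=="top" else S
    for c in rects(i,amin=300):
        m=c[:,0].mean(0)
        if 300<m[0]<400 and m[1]<262: print(n,[(p.tolist(),onz(i,*p,0)[:2].round().tolist(),onz(i,*p,24)[:2].round().tolist()) for p in cv2.approxPolyDP(c,3,True)[:,0]])
E
python3 lev.py
```

```text
Traceback (most recent call last):
  File "lev.py", line 25, in <module>
    corners(T,S,cv2.imread("pics/top0.png"),cv2.imread("pics/side0.png")); print("now"); corners(T,S,T["frame"],S["frame"])
    ~~~~~~~^^^^^^^^^^^^^^^^^^^^^^^^^^^^^^^^^^^^^^^^^^^^^^^^^^^^^^^^^^^^^^
  File "lev.py", line 19, in corners
    ft=lines(tf,[(tc["FL"],tc["FR"]),(tc["BL"],tc["FL"]),(tc["FR"],tc["BR"])]) ; fs=lines(sf,[(sc["FL"],sc["FR"]),(sc["BL"],sc["FL"]),(sc["FR"],sc["BR"])])
  File "lev.py", line 8, in lines
    v=cv2.remap(g,q[:,:1].copy(),q[:,1:].copy(),1)[:,0]
      ~~~~~~~~~^^^^^^^^^^^^^^^^^^^^^^^^^^^^^^^^^^^
cv2.error: OpenCV(4.12.0) /io/opencv/modules/imgproc/src/imgwarp.cpp:1821: error: (-215:Assertion failed) ((map1.type() == CV_32FC2 || map1.type() == CV_16SC2) && map2.empty()) || (map1.type() == CV_32FC1 && map2.type() == CV_32FC1) in function 'remap'
```

```bash
sed -i 's/q=c+ts\[:,None\]\*n$/q=(c+ts[:,None]*n).astype(np.float32)/; s/for k in np.linspace/for k in np.linspace/' lev.py; python3 lev.py
```

```text
FL [458.   73.5  31.8] miss 2.4 [365.2 236.2] [388.7 192.5]
FR [ 443.9 -121.7   50. ] miss 4.1 [459.  228.9] [444.9 139.1]
now
FL [459.5  71.3  42.9] miss 2.9 [366.7 234.4] [389.5 188.2]
FR [ 445.9 -124.9   50.4] miss 4.5 [460.3 227.7] [445.  137.8]
top [([363, 220], [500.0, 69.0], [496.0, 72.0]), ([336, 220], [508.0, 128.0], [503.0, 130.0]), ([336, 240], [463.0, 135.0], [460.0, 136.0]), ([365, 238], [459.0, 71.0], [456.0, 74.0])]
side [([406, 183], [454.0, 3.0], [446.0, 22.0]), ([401, 182], [465.0, 8.0], [456.0, 27.0]), ([389, 193], [467.0, 51.0], [458.0, 68.0]), ([372, 187], [506.0, 62.0], [496.0, 78.0]), ([355, 201], [511.0, 117.0], [500.0, 132.0]), ([355, 207], [501.0, 129.0], [491.0, 144.0]), ([371, 217], [459.0, 128.0], [451.0, 143.0])]
```

The front left corner has risen about 11.1 mm of the expected 12.5 mm, so roughly 1.2 mm of wedge is still missing at the foot, or 6–8 mm of push. I'll go back to the heel and push in small steps, watching for the load jump.

>>> servo_tool --commands '[[[213,0.03,-0.025,0,0,0,0],[213,0.03,-0.025,0,0,0,0],[213,0.03,-0.025,0,0,0,0],[213,0.03,-0.025,0,0,0,0],[213,0.03,-0.025,0,0,0,0],[213,0.03,-0.025,0,0,0,0],[213,0.03,-0.025,0,0,0,0],[213,0.03,-0.025,0,0,0,0],[213,0.03,-0.025,0,0,0,0],[213,0.03,-0.02,0,0,0,0]]]'

```text
clock: 11.88
position: [489.4, 204.9, 163.7]
ee_rot: [-0.687, 0.727, -0.0, 0.0]
contact_force: [0.6, 0.6, 0.2]
gripper_width: 14.3
grasp_force: 0.0
```

```bash
python3 -c "
from h import *
go([486,165,9])"
```

```text
pos [489.4 204.9 163.7] yaw -1.628 tz [ 0.001  0.    -1.   ] F [0.6 0.6 0.2] w 14.3 t 11.8833 tooldelta [ 40.    1.2 154.7]
```

>>> servo_tool --commands '[[[213,0.006,0,0.03,0,0,0],[213,0,0,0.04,0,0,0],[213,0,0,0.04,0,0,0],[213,0,0,0.035,0,0,0],[213,0.015,0,0.01,0,0,0],[213,0.015,0,0,0,0,0],[213,0.014,0.001,0,0,0,0],[213,0.005,0,0,0,0,0],[213,0,0,0,0,0,0]]]'

```text
clock: 12.63
position: [484.6, 151.6, 10.0]
ee_rot: [-0.686, 0.727, -0.0, 0.001]
contact_force: [-0.5, -0.8, 0.0]
gripper_width: 14.1
grasp_force: 0.0
```

```bash
python3 -c "
from h import *
go([486,144.5,9])"
```

```text
pos [484.6 151.6  10. ] yaw -1.629 tz [ 0.002  0.002 -1.   ] F [-0.5 -0.8  0. ] w 14.1 t 12.6333 tooldelta [ 7.  -1.8  1. ]
```

>>> servo_tool --commands '[[[213,0.004,0,0.001,0,0,0],[213,0.003,0,0,0,0,0],[213,0.0015,0,0,0,0,0]]]'

```text
clock: 12.88
position: [484.0, 144.6, 8.1]
ee_rot: [-0.687, 0.726, -0.0, 0.001]
contact_force: [-2.7, 5.5, 3.2]
gripper_width: 13.9
grasp_force: 3.3
```

>>> servo_tool --commands '[[[213,0.0015,0,0,0,0,0]]]'

```text
clock: 12.97
position: [484.5, 144.4, 8.1]
ee_rot: [-0.687, 0.726, -0.0, 0.002]
contact_force: [-2.4, 8.9, 2.0]
gripper_width: 14.3
grasp_force: 3.9
```

>>> servo_tool --commands '[[[213,0.0015,0,0,0,0,0]]]'

```text
clock: 13.05
position: [485.2, 143.9, 8.2]
ee_rot: [-0.687, 0.726, -0.0, 0.003]
contact_force: [-1.3, 9.5, -1.0]
gripper_width: 14.3
grasp_force: 4.5
```

>>> servo_tool --commands '[[[213,0.0015,0,0,0,0,0]]]'

```text
clock: 13.13
position: [485.8, 143.2, 8.3]
ee_rot: [-0.688, 0.726, -0.0, 0.004]
contact_force: [-0.7, 10.4, -1.4]
gripper_width: 14.3
grasp_force: 5.2
```

>>> servo_tool --commands '[[[213,0.0015,0,0,0,0,0]]]'

```text
clock: 13.22
position: [486.1, 142.3, 8.3]
ee_rot: [-0.688, 0.726, -0.0, 0.005]
contact_force: [-1.1, 12.1, -1.6]
gripper_width: 13.8
grasp_force: 5.7
```

>>> servo_tool --commands '[[[213,0.001,0,0,0,0,0]]]'

```text
clock: 13.3
position: [486.2, 141.5, 8.3]
ee_rot: [-0.688, 0.726, -0.0, 0.005]
contact_force: [0.1, 11.1, -2.7]
gripper_width: 14.2
grasp_force: 5.6
```

>>> servo_tool --commands '[[[213,0.001,0,0,0,0,0]]]'

```text
clock: 13.38
position: [486.2, 140.6, 8.3]
ee_rot: [-0.688, 0.726, -0.0, 0.005]
contact_force: [-0.2, 11.9, -2.1]
gripper_width: 14.4
grasp_force: 5.6
```

>>> servo_tool --commands '[[[213,0.001,0,0,0,0,0]]]'

```text
clock: 13.47
position: [486.2, 139.7, 8.3]
ee_rot: [-0.688, 0.726, -0.0, 0.005]
contact_force: [-0.4, 11.9, -1.0]
gripper_width: 14.0
grasp_force: 5.6
```

>>> servo_tool --commands '[[[213,0.001,0,0,0,0,0]]]'

```text
clock: 13.55
position: [486.2, 138.7, 8.3]
ee_rot: [-0.688, 0.726, -0.0, 0.005]
contact_force: [-0.8, 11.1, -2.5]
gripper_width: 14.3
grasp_force: 5.6
```

>>> servo_tool --commands '[[[213,-0.005,0,0,0,0,0],[213,-0.02,0,0,0,0,0],[213,-0.02,0,-0.02,0,0,0],[213,0,0,-0.04,0,0,0],[213,0,0,-0.04,0,0,0],[213,-0.02,0,-0.035,0,0,0],[213,-0.03,0.02,-0.02,0,0,0],[213,-0.03,0.025,0,0,0,0],[213,-0.03,0.025,0,0,0,0],[213,-0.03,0.025,0,0,0,0]]]'

```text
clock: 14.38
position: [397.0, 325.3, 163.0]
ee_rot: [-0.687, 0.727, 0.0, 0.0]
contact_force: [0.7, -0.4, -0.6]
gripper_width: 14.0
grasp_force: 0.0
```

>>> servo_tool --commands '[[[213,-0.03,0.025,0,0,0,0],[213,-0.03,0.025,0,0,0,0],[213,-0.03,0.025,0,0,0,0],[213,-0.03,0.025,0,0,0,0],[213,-0.03,0.025,0,0,0,0],[213,-0.03,0.025,0,0,0,0],[213,0,0,0,0,0,0]]]'

```text
clock: 14.97
position: [255.2, 517.3, 162.1]
ee_rot: [-0.69, 0.724, 0.0, 0.001]
contact_force: [1.5, -0.8, -0.2]
gripper_width: 14.2
grasp_force: 0.0
```

```bash
python3 lev.py | sed -n 4,99p
python3 - <<'E'
from h import *
s=cams.get_image("side");t=cams.get_image("top")
cv2.imwrite("pics/c6.png",np.hstack([cv2.resize(s["frame"][70:250,290:460],(400,424),interpolation=2),cv2.resize(t["frame"][120:270,320:470],(400,424),interpolation=2)]))
E
```

```text
FL [450.3  70.4  50.6] miss 7.3 [369.5 240.3] [391.5 187.2]
FR [ 451.6 -131.8   47.5] miss 10.2 [461.7 223.6] [445.3 136.3]
top [([338, 219], [509.0, 124.0], [505.0, 126.0]), ([339, 239], [465.0, 128.0], [462.0, 130.0]), ([366, 238], [459.0, 68.0], [456.0, 72.0]), ([364, 219], [502.0, 66.0], [498.0, 69.0])]
side [([409, 182], [451.0, -4.0], [443.0, 15.0]), ([403, 181], [463.0, 3.0], [454.0, 21.0]), ([391, 192], [465.0, 46.0], [457.0, 63.0]), ([373, 186], [506.0, 58.0], [496.0, 75.0]), ([356, 198], [514.0, 109.0], [504.0, 124.0]), ([356, 205], [502.0, 124.0], [492.0, 139.0]), ([372, 215], [460.0, 123.0], [452.0, 137.0])]
```

View pics/c6.png

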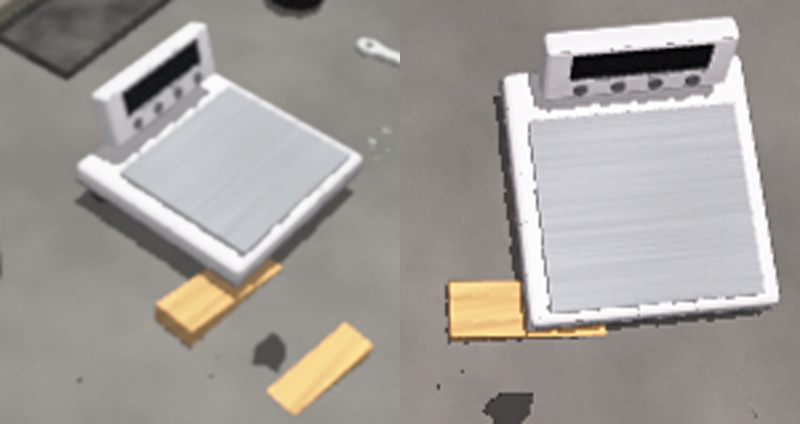

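The wedge's near edge in the top crop biases the front-edge fit there. I'll refit using only the right part of the front edge.

```bash
sed 's/for k in np.linspace(.15,.85,25)/for k in (np.linspace(.5,.92,25) if abs(a-np.float32(segs[0][0])).sum()==0 else np.linspace(.12,.7,25))/' lev.py > lev2.py; python3 lev2.py | head -5
python3 - <<'E'
from bal import *
T=cams.get_image("top");S=cams.get_image("side")
# predicted FL height from pan corners: dark pan/white border front-left, front-right, via grey-level
for f in ("pics/top0.png",None):
    tf=cv2.imread(f) if f else T["frame"]; sf=cv2.imread("pics/side0.png") if f else S["frame"]
    # display black rectangle corners
    for n,i,fr,b in(("t",T,tf,(370,120,445,160)),("s",S,sf,(325,75,385,135))):
        g=cv2.cvtColor(fr,cv2.COLOR_BGR2GRAY)[b[1]:b[3],b[0]:b[2]]
        m=cv2.inRange(g,0,50); c=max(cv2.findContours(m,0,1)[0],key=cv2.contourArea); q=cv2.minAreaRect(c)
        print(n,(cv2.boxPoints(q)+b[:2]).round(1).tolist(),"centre",np.round(np.add(q[0],b[:2]),1))
E
```

```text
FL [457.9  73.4  31.7] miss 2.8 [365.2 236.1] [388.9 192.6]
FR [ 444.  -121.8   49.9] miss 3.7 [459. 229.] [444.8 139.1]
now
FL [457.3  67.1  44. ] miss 3.3 [368.8 235. ] [391.7 187.3]
FR [ 448.  -129.4   50.7] miss 4.5 [462.2 226.4] [445.3 136.3]
t [[380.4, 142.9], [433.9, 138.3], [434.6, 145.5], [381.0, 150.2]] centre [407.5 144.2]
s [[340.0, 114.0], [372.4, 88.3], [377.0, 94.0], [344.6, 119.7]] centre [358.5 104. ]
t [[383.4, 139.8], [436.9, 135.3], [437.6, 143.2], [384.1, 147.7]] centre [410.5 141.5]
s [[340.5, 110.9], [371.5, 88.3], [375.9, 94.4], [345.0, 117.0]] centre [358.2 102.7]
```

```bash
cat > kab.py <<'E'
from bal import *
from scipy.spatial.transform import Rotation as R
src=open("lev2.py").read().split("tc=dict")[0]; src0=src
T=cams.get_image("top");S=cams.get_image("side")
tc=dict(FL=(366,234),FR=(458,228),BL=(358,150),BR=(449,150)); sc=dict(FL=(390.5,188),FR=(442,137),BL=(323,142),BR=(383,101))
def disp(fr,b):
    g=cv2.cvtColor(fr,cv2.COLOR_BGR2GRAY)[b[1]:b[3],b[0]:b[2]]; g=cv2.resize(g,None,fx=8,fy=8,interpolation=cv2.INTER_CUBIC)
    m=cv2.inRange(g,0,90); c=max(cv2.findContours(m,0,1)[0],key=cv2.contourArea)
    h=cv2.convexHull(c)[:,0].astype(float)
    ks=[(-1,-1),(1,-1),(1,1),(-1,1)] if b[0]==370 else [(-1,-.2),(.5,-1),(1,.3),(-.5,1)]
    return [(h[(h@np.array(k)).argmax()]+.5)/8-.5+b[:2] for k in ks]
for th in (140,150,165,180):
    exec(src0.replace("v>165",f"v>{th}"))
    sets=[]
    for tf,sf in((cv2.imread("pics/top0.png"),cv2.imread("pics/side0.png")),(T["frame"],S["frame"])):
        ft=lines(tf,[(tc["FL"],tc["FR"]),(tc["BL"],tc["FL"]),(tc["FR"],tc["BR"])]);fs=lines(sf,[(sc["FL"],sc["FR"]),(sc["BL"],sc["FL"]),(sc["FR"],sc["BR"])])
        P=[tri(T,X(ft[0],ft[j]),S,X(fs[0],fs[j]))[0] for j in(1,2)]
        P+=[tri(T,a,S,b)[0] for a,b in zip(disp(tf,(370,120,445,160)),disp(sf,(325,75,385,135)))]
        sets.append(np.array(P))
    A,B=sets; r,e=R.align_vectors(B-B.mean(0),A-A.mean(0)); v=r.as_rotvec()
    print(th,"rotvec",v.round(4),"diag tilt",round(np.dot(v,np.array([np.cos(.73),np.sin(.73),0])),4),"rss",round(e,1),"dz",(B-A)[:,2].round(1))
print(A.round(1).tolist())
E
python3 kab.py
```

```text
140 rotvec [0.1702 0.1174 0.0089] diag tilt 0.2051 rss 19.5 dz [38.1  1.  -0.2 -6.4 -8.2 -1. ]
150 rotvec [0.0544 0.0576 0.0139] diag tilt 0.0789 rss 3.2 dz [10.7  1.8 -0.2 -6.4 -8.2 -1. ]
165 rotvec [0.0627 0.0585 0.0171] diag tilt 0.0857 rss 2.7 dz [12.2  0.9 -0.2 -6.4 -8.2 -1. ]
180 rotvec [0.0578 0.0529 0.0165] diag tilt 0.0783 rss 2.7 dz [10.7  0.4 -0.2 -6.4 -8.2 -1. ]
[[457.6, 74.3, 34.2], [444.8, -121.9, 49.4], [629.7, 23.9, 120.5], [625.7, -85.9, 122.6], [616.6, -84.6, 105.3], [621.9, 23.6, 101.6]]
```

Several signs agree that the balance is level:
- **Tilt:** it has rotated 0.08–0.086 rad back, against about 0.088 rad expected for level.
- **Height:** the front left corner has risen about 12 mm of 12.5 mm.
- **Force:** the push force rose from about 7 N to a plateau of 11–12 N. That means the load has come onto the wedge and the opposite foot is down.

Pushing further would only shove the balance. The arm is clear, so I'm handing in.

```bash
python3 -c "
from bench import ticket
print(ticket.job_done())"
```

```text
the job is handed in; nothing more can be done
None
```

I pushed the larger wedge thin end first under the short front left foot and handed the job in, with the balance within about 0.01 rad of level by camera; the final push slid the balance about 4 mm, I couldn't test for rocking directly, and no verdict was shown.

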